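Clear the weighed stack off the bench scale

ROBOT

A 6-joint arm with a two-finger parallel gripper is mounted at the origin on the work surface. World frame = base frame: x ahead of the robot, y to its left, z up, the work surface at z = 0. Lengths are in m, angles in rad, forces in N, time in s.
With the tool pointing down it reaches from about 0.3 to 0.775 m from the base axis. Payload 14.6 kg.
Tool frame: the origin (TCP) lies at the very end of the fingers, on their centre line; the grasp point (between the pads) lies 19 mm behind it; z points along the fingers, y is the line along which they close (so a half turn about z gives the same grasp; the last joint's range is limited). The gripper opens to 94 mm and grips with 3 to 60 N. Pads are 16 mm wide; open, the fingers measure 119 mm over their backs; the gripper's body (75 mm by 177 mm) begins 78 mm behind the grasp point.
Start: joints at [-1.296, 0.3, 1.521, -0, 1.321, -0.067], TCP at [0.184, -0.518, 0.205] pointing down, gripper open.
Joint ranges: [-3.03, 3.03], [-0.79, 2.21], [0.23, 2.52], [-1.04, 4.18], [0, 3.07], [-2.55, 2.55]. Speed limits (rad/s): [2.22, 2.22, 2.57, 3.14, 3.14, 3.14].

INTERFACE

Orientations are given as [roll, pitch, yaw] about the fixed x, y, z axes, in that order (R = Rz(yaw) Ry(pitch) Rx(roll)).
In Python, from station import ctrl gives the robot as it stands. The module is installed in compiled form; this text tells all that it offers.
- The arm moves only by the tool play_rows, never from a script. Its argument "commands" is a list of rows, each a list of 7 numbers: the shift along the tool's x, y, z in m, then the turn, a rotation vector about the tool's x, y, z in degrees, then the closure, from -1 (fully open) to 1 (shut). A call has 1 to 20 rows; each row shifts and turns the commanded pose from where the row before left it, along the tool's axes as they then stand; what a row does not reach is not made up. A row lasts 1/12 s, in which the tool goes at most 41.7 mm and 7.16 degrees, less where a joint would pass 70% of its speed; a pose out of reach is approached as far as the arm can. A call is refused whole if a number of a shift passes 0.0417 or a number of a turn 7.16, either way. A call with a gripper value outside its range is refused whole. The fingers move at their own pace and stop on an object; "force" is the grip in N (left out, the last holds). Time passes only in rows, so rows that do not move let the fingers close. It gives the time, the measured TCP pose, the force, the opening and the grip force at its end, in the units of the state.
- ctrl.get_obs(): the state, without advancing time (a new reading comes with each control period).
- ctrl.camera(name): name is "scene" or "side" or "wrist"; returns the picture (384x512x3 uint8, blue, green, red); there is no depth.
- ctrl.camera_model(name): a dict with "fx", "fy", "cx", "cy" (pixels), "rvec" (rotation vector, rad) and "tvec" (3), from world to camera coordinates, as OpenCV has them. Camera axes: x right, y down, z forward; pixel columns grow to the right and rows downward; lengths in m; the calibration is good to about 2 mm. A picture is of the moment at which its call begins: read the wrist's pose just before it. camera_model takes no time and is no camera call; for the wrist camera it gives the pose at the moment of the call.
- ctrl.hand_in(): hands the job in; it is judged then, once.
The state is a dict: "time_s": time; "qpos": joint angles; "joint_vel": joint speeds; "tau": joint torques, N m; "ee_pos": TCP position; "eef_rot": TCP orientation; "force": force on the tool from outside, world axes, zero at the start; "moment": the same for the moment, N m; "grip_width": finger opening in m; "grip_force": force on a finger pad.
Only numpy, scipy, OpenCV 4.12 (cv2) and the standard library are available. Lean on these libraries where they do the work, as an engineer would, in place of code of your own. Each camera call takes 0.05 s, during which the arm holds its last target. There are 200 camera calls.

TASK

The weighing is finished, so clear the stack off the scale from the top down, and leave each piece upright on its own place. First stand the black eyepiece in the round well of the white foam block and slip the silver adapter tube over the post of the red stand (either of the two first), then lay the brown carton on the yellow mat, and last the white carton on the blue mat, each carton flat, centred on its mat and lengthwise along it. Keep the eyepiece and the tube upright all the way, and set everything down gently: nothing may be dropped.

Things in the scene. Friction and masses are not known exactly. Their poses are not given: they have to be found in the camera images.
- scale: (Sizes in mm.) Bench scale, fixed, beige with a flat square steel pan (170 x 170, no rim) whose top is 65 above the work surface; the body below is 240 x 180 and 48 high, with a green display on the robot's side. Origin on the work surface under the pan's centre. The stack stands on the pan.
- eyepiece: (Sizes in mm.) Telescope eyepiece standing upright on the brown carton: lower 22 a steel barrel of diameter 32, above it a black body of diameter 36 with a thin green line and a violet lens on top; 64 tall in all, about 0.18 kg. Origin: centre of its underside; z up along its axis. It stands at one end or the other of the brown carton, about 58 from the adapter's axis.
- adapter: (Sizes in mm.) Silver aluminium adapter tube standing upright on the brown carton at its other end: outer diameter 42, bore 32 right through, 50 tall, about 0.12 kg. Origin: centre of its underside; z up along its axis.
- brown_carton: (Sizes in mm.) Closed brown carton 110 (x, its length) x 50 (y) x 32 high, with a paler tape stripe lengthwise, about 0.2 kg, rigid; it lies lengthwise on the white carton and carries the eyepiece and the adapter. Origin: centre of its underside.
- white_carton: (Sizes in mm.) Closed white carton 150 (x, its length) x 60 (y) x 40 high, about 0.3 kg, rigid; the bottom of the stack, lying on the scale's pan, its ends show beyond the brown carton. Origin: centre of its underside.
- foam_block: (Sizes in mm.) Place of the eyepiece: fixed block of stiff white foam 100 x 100 x 32 high with a round well in the middle, diameter 50, 20 deep (its dark floor is 12 above the work surface). Origin: centre of its underside, under the well.
- post_stand: (Sizes in mm.) Place of the adapter tube: fixed red disc of diameter 80, 10 thick, with an upright steel post of diameter 16 in the middle whose top is 36 above the work surface; the tube goes over the post and stands on the disc. Origin: centre of its underside, under the post.
- yellow_mat: (Sizes in mm.) Place of the brown carton: fixed flat yellow mat 130 (x, its length) x 70 (y), 4 thick. Origin: centre of its underside.
- blue_mat: (Sizes in mm.) Place of the white carton: fixed flat blue mat 170 (x, its length) x 80 (y), 4 thick. Origin: centre of its underside.

How it is judged:
On the way, in this order (a step that is already met when the one before it is completed fails the run):
1. the eyepiece stands in the foam block's well and the adapter tube stands on the red stand, over its post (horizontal distance between eyepiece and foam_block below 0.012 m and z of eyepiece in the frame of foam_block below 0.017 m and angle between each of eyepiece, adapter's own z axis and vertical below 0.12 rad and horizontal distance between adapter and post_stand below 0.012 m and z of adapter in the frame of post_stand below 0.015 m), for 0.2 s.
2. then the brown carton lies on the yellow mat, centred and lengthwise (horizontal distance between brown_carton and yellow_mat below 0.015 m and z of brown_carton in the frame of yellow_mat below 0.009 m and angle between the x axis of brown_carton and the x axis of yellow_mat, either way round below 0.2 rad and angle between brown_carton's own z axis and vertical below 0.1 rad), for 0.2 s.
3. then the white carton lies on the blue mat, centred and lengthwise (horizontal distance between white_carton and blue_mat below 0.015 m and z of white_carton in the frame of blue_mat below 0.009 m and angle between the x axis of white_carton and the x axis of blue_mat, either way round below 0.2 rad and angle between white_carton's own z axis and vertical below 0.1 rad), for 0.2 s.
At the end, for the whole second after the job is handed in: Eyepiece upright on the floor of the foam well and tube upright on the red disc over its post (0.12 rad, within 12 mm, seated within 5 mm); brown carton flat on the yellow mat, white on the blue (centres within 15 mm, lengths within 0.2 rad, either way round); all released, at rest (all of step 1 and all of step 2 and all of step 3 and linear speed of each of eyepiece, adapter, brown_carton, white_carton below 0.02 m/s and contact force between the fingers and eyepiece below 0.05 N and contact force between the fingers and adapter below 0.05 N and contact force between the fingers and brown_carton below 0.05 N and contact force between the fingers and white_carton below 0.05 N); the robot touches nothing.
It fails at once if the eyepiece or the adapter tube is tipped (more than 0.6 rad) (angle between any of eyepiece, adapter's own z axis and vertical above 0.6 rad).
It fails at once if one of the four pieces is dropped (falls freely, faster than 0.75 m/s, about 3 cm of fall) ((contact force between anything else and eyepiece below 0.02 N and linear speed of eyepiece above 0.75 m/s) or (contact force between anything else and adapter below 0.02 N and linear speed of adapter above 0.75 m/s) or (contact force between anything else and brown_carton below 0.02 N and linear speed of brown_carton above 0.75 m/s) or (contact force between anything else and white_carton below 0.02 N and linear speed of white_carton above 0.75 m/s)).
It also fails if it takes over 128 s, if anything falls off the work surface, if the arm or the gripper's body presses on something with over 40 N, if the wrist force passes 120 N, or if a joint passes its speed limit or range.

## Working session

There is one attempt and no reset: what is moved stays moved. The work goes in short steps, Python scripts to look and compute and a tool call to move; the robot and the scene stay as the last step left them, time stands still between calls to the robot, and variables do not carry over. Pictures are saved under pics/ and viewed, at most 18 in all, crops included, and the job is handed in when it is done.

Besides the shell and the picture viewer there is one more tool, called as name(argument=value, ...) on one line, values as JSON. play_rows: Moves the arm, as the interface text tells. Its arguments: {"type":"object","properties":{"commands":{"type":"array","items":{"type":"array","items":{"type":"number"}}},"force":{"type":"number"}},"required":["commands"]}

```bash
mkdir -p pics; cat > h.py <<'E'
import numpy as np, cv2
from station import ctrl
def snap(n,f):
    m=ctrl.camera_model(n); im=ctrl.camera(n); cv2.imwrite('pics/'+f,im); return im,m
def ray(m,u,v,z):
    R=cv2.Rodrigues(np.array(m['rvec'],float))[0]; t=np.array(m['tvec'],float).ravel()
    d=R.T@np.array([(u-m['cx'])/m['fx'],(v-m['cy'])/m['fy'],1]); c=-R.T@t
    return c+d*(z-c[2])/d[2]
def proj(m,p):
    K=np.array([[m['fx'],0,m['cx']],[0,m['fy'],m['cy']],[0,0,1]])
    return cv2.projectPoints(np.array(p,float).reshape(-1,3),np.array(m['rvec'],float),np.array(m['tvec'],float),K,None)[0][:,0]
E
python3 - <<'E'
from h import *
for n in('scene','side'):
    im,m=snap(n,n+'0.png'); R=cv2.Rodrigues(np.array(m['rvec'],float))[0]; print(n,m['fx'],-R.T@np.array(m['tvec'],float).ravel(),R[2])
print(ctrl.get_obs())
im=np.hstack([cv2.imread('pics/scene0.png'),cv2.imread('pics/side0.png')])
E
```

```text
scene 496.7651475295919 [1.180721   0.17349532 0.9183927 ] [-0.65720527 -0.14915696 -0.73880541]
side 414.4546043915027 [ 0.34267049 -0.74194252  0.73680904] [ 0.15946901  0.7558047  -0.6350818 ]
{'time_s': 0.1, 'qpos': array([-1.29558618e+00,  3.00444478e-01,  1.52151725e+00,  3.76881377e-05,
        1.32071051e+00, -6.66512996e-02]), 'joint_vel': array([-1.12235823e-03, -1.86920648e-03, -1.42639312e-03,  1.88108845e-03,
       -9.96393209e-04, -5.09444743e-05]), 'tau': array([ 4.63634660e-04, -5.32648051e+01, -3.53285801e+01,  7.08997459e-02,
        2.34483078e-02, -6.33535251e-05]), 'ee_pos': array([ 0.18429791, -0.51795024,  0.20492794]), 'eef_rot': array([-3.14051790e+00, -1.08326856e-04,  3.41852036e-01]), 'force': array([-0.67391391,  0.308824  , -0.1021106 ]), 'moment': array([-0.078378  , -0.00114553, -0.01810739]), 'grip_force': 0.0, 'grip_width': 0.09379628884529101}
```

View pics/scene0.png

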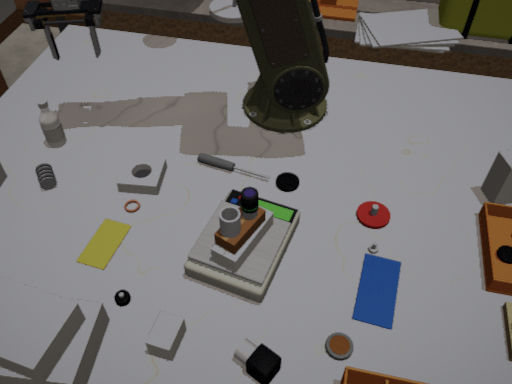

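View pics/side0.png

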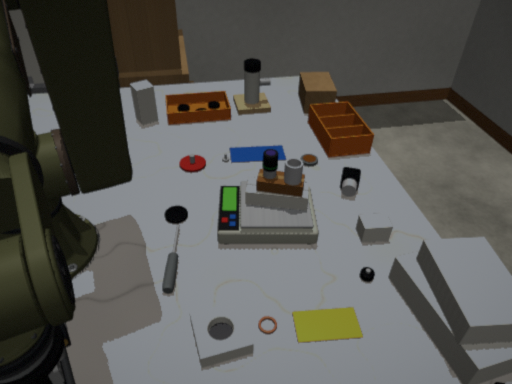

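Scene view: the stack is at about (243,225), the adapter top at (230,215) and the eyepiece top at (250,193). Foam well is at (143,172), red stand at (374,213), yellow mat at (105,243) and blue mat at (378,290). Side view: eyepiece top at (270,157), adapter top at (294,166), well at (221,328).

```bash
python3 - <<'E'
from h import *
for n in('scene','side'):
    im=cv2.imread(f'pics/{n}0.png'); m=ctrl.camera_model(n); hsv=cv2.cvtColor(im,cv2.COLOR_BGR2HSV)
    for c,lo,hi,z in(('yellow',(25,150,80),(35,255,255),.004),('blue',(105,150,80),(125,255,255),.004),('red',(174,150,80),(180,255,255),.010),('red0',(0,200,80),(3,255,255),.010),('brown',(4,100,40),(15,255,170),.137)):
        k=cv2.inRange(hsv,lo,hi); nn,l,s,_=cv2.connectedComponentsWithStats(k)
        for i in [j for j in 1+np.argsort(-s[1:,4])[:3] if s[j,4]>60]:
            v,u=np.where(l==i); P=np.array([ray(m,a,b,z)[:2] for a,b in zip(u,v)],np.float32)
            print(n,c,s[i].tolist(),np.round(P.mean(0),4),[np.round(x,4) for x in cv2.minAreaRect(P)])
m=ctrl.camera_model('scene')
print('scene',ray(m,230,215,.187),ray(m,250,193,.201),ray(m,143,172,.032))
m=ctrl.camera_model('side')
print('side',ray(m,294,166,.187),ray(m,270,157,.201),ray(m,221,328,.032))
s=cv2.imread('pics/scene0.png')[170:270,180:310]; t=cv2.imread('pics/side0.png')[140:240,200:330]
cv2.imwrite('pics/c.png',np.hstack([cv2.resize(x,None,fx=3,fy=3,interpolation=2) for x in(s,t)]))
E
```

```text
scene yellow [94, 220, 36, 36, 381] [ 0.5679 -0.3073] [array([ 0.576 , -0.3076]), array([0.0653, 0.0869]), np.float64(84.3331)]
scene yellow [79, 249, 29, 20, 108] [ 0.6422 -0.3209] [array([ 0.6384, -0.3138]), array([0.0661, 0.038 ]), np.float64(82.7719)]
scene blue [353, 254, 47, 75, 2518] [0.5827 0.3045] [array([0.5784, 0.3045]), array([0.0775, 0.1667]), np.float64(85.3625)]
scene brown [327, 37, 185, 42, 2557] [-0.1225  0.3674] [array([-0.1295,  0.3493]), array([0.1047, 0.5221]), np.float64(0.0736)]
scene brown [479, 202, 33, 94, 2406] [0.5137 0.5045] [array([0.5123, 0.5015]), array([0.0621, 0.2282]), np.float64(83.6184)]
scene brown [99, 10, 152, 36, 2220] [-0.1264 -0.3743] [array([-0.1278, -0.3809]), array([0.104, 0.508]), np.float64(0.0622)]
side yellow [293, 308, 69, 34, 1848] [ 0.5919 -0.3131] [array([ 0.5922, -0.3122]), array([0.0672, 0.126 ]), np.float64(84.3169)]
side blue [230, 146, 55, 16, 573] [0.5663 0.303 ] [array([0.577 , 0.3005]), array([0.0747, 0.1648]), np.float64(85.0887)]
side red0 [181, 156, 24, 15, 231] [0.3747 0.27  ] [array([0.3753, 0.2739]), array([0.0707, 0.0683]), np.float64(86.3979)]
side brown [308, 88, 141, 69, 3718] [0.8554 0.2369] [array([0.9713, 0.222 ]), array([0.3135, 0.524 ]), np.float64(89.9634)]
side brown [166, 91, 65, 34, 1449] [0.4093 0.3787] [array([0.4101, 0.3834]), array([0.1876, 0.1804]), np.float64(0.0527)]
side brown [257, 176, 46, 20, 556] [ 0.5555 -0.0282] [array([ 0.5576, -0.0259]), array([0.0529, 0.1067]), np.float64(68.2253)]
scene [ 0.5965854  -0.00616214  0.187     ] [0.54496115 0.02116432 0.201     ] [ 0.38567558 -0.29275967  0.032     ]
side [ 0.59029583 -0.02333151  0.187     ] [0.53981218 0.00066326 0.201     ] [ 0.38230382 -0.30057965  0.032     ]
```

View pics/c.png

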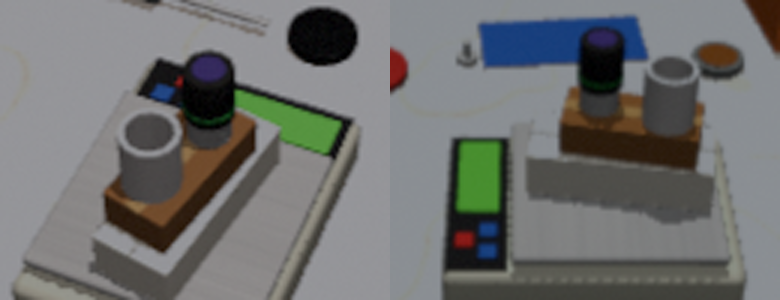

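Side crop gives the tops more precisely: adapter at (294,163), eyepiece at (271,153). In the scene view the adapter top is at (230,214). Next I move above the foam block for a wrist look, on the way to the stack.

play_rows(commands=[[0,0,-0.02,0,0,0,-1],[0,0,-0.025,0,0,0,-1],[0,0,-0.025,0,0,0,-1],[0,0,-0.025,0,0,0,-1],[0.02,-0.011,0,0,0,0,-1],[0.0267,-0.0144,0,0,0,0,-1],[0.0267,-0.0144,0,0,0,0,-1],[0.0267,-0.0144,0,0,0,0,-1],[0.0267,-0.0144,0,0,0,0,-1],[0.0267,-0.0144,0,0,0,0,-1],[0.0267,-0.0144,0,0,0,0,-1],[0.0267,-0.0144,0,0,0,0,-1],[0.0267,-0.0144,0,0,0,0,-1],[0.02,-0.011,0,0,0,0,-1],[0.01,-0.005,0,0,0,0,-1],[0,0,0,0,0,0,-1]], force=20)

```text
time_s: 1.43
ee_pos: [0.3859, -0.2947, 0.3003]
eef_rot: [-3.141, 0.0, 0.344]
force: [0.2, -1.0, -0.3]
grip_width: 0.0939
grip_force: 0.0
```

```bash
cat >> h.py <<'E'
def go(x,y,z,yaw=None):
    o=ctrl.get_obs(); from math import cos,sin
    p=o['ee_pos']; a=o['eef_rot'][2]; d=np.array([x,y,z])-p
    print('at',np.round(p,4),np.round(o['eef_rot'],3),'t',o['time_s'],'F',np.round(o['force'],1),'w',round(o['grip_width'],4))
    print('tool shift',np.round([cos(a)*d[0]+sin(a)*d[1],sin(a)*d[0]-cos(a)*d[1],-d[2]],4), '' if yaw is None else 'turn %.1f deg'%-np.degrees((yaw-a+np.pi)%(2*np.pi)-np.pi))
E
python3 - <<'E'
from h import *
go(.567,.0025,.305,2.69)
im,m=snap('wrist','w1.png'); print(m['fx'],proj(m,[[.384,-.297,.032],ctrl.get_obs()['ee_pos']]))
E
```

```text
at [ 0.3859 -0.2947  0.3003] [-3.141  0.     0.344] t 1.4333 F [ 0.2 -1.  -0.3] w 0.0939
tool shift [ 0.2707 -0.2187 -0.0047] turn -134.4 deg
277.7386041752654 [[255.30451568 168.26293697]
 [255.15720196 230.7167473 ]]
```

View pics/w1.png

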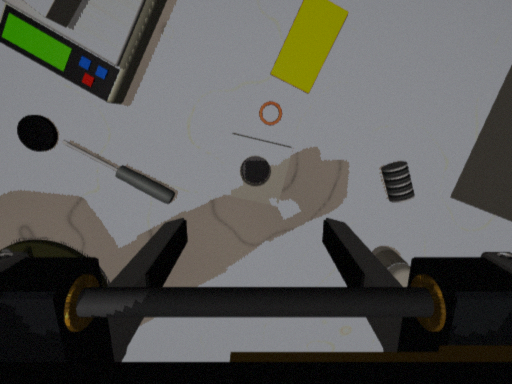

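The wrist view shows the foam well at about (256,171), matching my prediction of (255,168). The yellow mat is at about (310,42). Next I move over the stack and turn.

```bash
python3 - <<'E'
from h import *
m=ctrl.camera_model('wrist'); im=cv2.imread('pics/w1.png'); g=cv2.cvtColor(im,cv2.COLOR_BGR2GRAY)
k=(g[145:200,230:282]<90).astype(np.uint8); c=max(cv2.findContours(k,0,2)[0],key=cv2.contourArea); e=cv2.fitEllipse(c)
u,v=e[0][0]+230,e[0][1]+145; print(e,ray(m,u,v,.032),ray(m,u,v,.012))
hsv=cv2.cvtColor(im,cv2.COLOR_BGR2HSV);v,u=np.where(cv2.inRange(hsv,(25,150,60),(35,255,255)))
print(cv2.minAreaRect(np.array([ray(m,a,b,.004)[:2] for a,b in zip(u,v)],np.float32)))
m=ctrl.camera_model('scene');print(ray(m,374,213.5,.01),ray(m,375,209,.036))
E
```

```text
((25.137041091918945, 25.864248275756836), (29.575923919677734, 30.26349449157715), 100.6698226928711) [ 0.37902853 -0.2992315   0.032     ] [ 0.37569401 -0.30047158  0.012     ]
((0.3042113482952118, -0.20949676632881165), (0.09257809817790985, 0.747202455997467), 70.15047454833984)
[0.37411963 0.28393759 0.01      ] [0.38282846 0.2821823  0.036     ]
```

play_rows(commands=[[0,0,-0.015,0,0,0,-1],[0,0,-0.02,0,0,0,-1],[0,0,-0.015,0,0,0,-1],[0.0194,-0.0156,0,0,0,0,-1],[0.0194,-0.0156,0,0,0,0,-1],[0.0194,-0.0156,0,0,0,0,-1],[0.0194,-0.0156,0,0,0,0,-1],[0.0194,-0.0156,0,0,0,0,-1],[0.0194,-0.0156,0,0,0,0,-1],[0.0194,-0.0156,0,0,0,0,-1],[0.0194,-0.0156,0,0,0,0,-1],[0.0194,-0.0156,0,0,0,0,-1],[0.0194,-0.0156,0,0,0,0,-1],[0.0194,-0.0156,0,0,0,0,-1],[0.0194,-0.0156,0,0,0,0,-1],[0.0194,-0.0156,0,0,0,0,-1],[0.0194,-0.0156,0,0,0,0,-1]])

```text
time_s: 2.9
ee_pos: [0.5682, 0.0002, 0.3502]
eef_rot: [3.141, 0.0, 0.34]
force: [0.6, -0.7, 0.1]
grip_width: 0.094
grip_force: 0.0
```

play_rows(commands=[[0,0,0,0,0,-7.1,-1],[0,0,0,0,0,-7.1,-1],[0,0,0,0,0,-7.1,-1],[0,0,0,0,0,-7.1,-1],[0,0,0,0,0,-7.1,-1],[0,0,0,0,0,-7.1,-1],[0,0,0,0,0,-7.1,-1],[0,0,0,0,0,-7.1,-1],[0,0,0,0,0,-7.1,-1],[0,0,0,0,0,-7.1,-1],[0,0,0,0,0,-7.1,-1],[0,0,0,0,0,-7.1,-1],[0,0,0,0,0,-7.1,-1],[0,0,0,0,0,-7.1,-1],[0,0,0,0,0,-7.1,-1],[0,0,0,0,0,-7.1,-1],[0,0,0,0,0,-7.1,-1],[0,0,0,0,0,-7.1,-1],[0,0,0,0,0,-6.6,-1],[0,0,0,0,0,0,-1]])

```text
time_s: 4.57
ee_pos: [0.5677, -0.0008, 0.3502]
eef_rot: [-3.141, -0.0, 2.691]
force: [0.6, -0.4, -0.1]
grip_width: 0.0941
grip_force: 0.0
```

```bash
python3 - <<'E'
from h import *
go(.541,.015,.36,2.69)
im,m=snap('wrist','w2.png'); print(proj(m,[[.541,.015,.201],[.593,-.010,.187],[.567,.0025,.137]]))
E
```

```text
at [ 0.5677 -0.0008  0.3502] [-3.141 -0.     2.691] t 4.5667 F [ 0.6 -0.4 -0.1] w 0.0941
tool shift [ 0.0309  0.0026 -0.0098] turn 0.1 deg
[[257.47281248 158.02897721]
 [257.3584298  201.50547149]
 [257.01480973 172.28191495]]
```

View pics/w2.png

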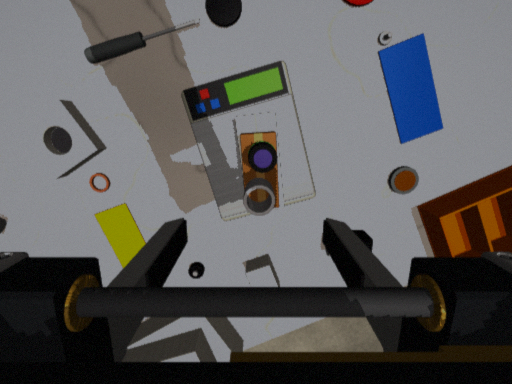

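Wrist view: eyepiece lens at (263,157), adapter top ring at (259,201), brown carton spanning about x 241–280 and y 132–208. The blue mat is fully visible.

```bash
python3 - <<'E'
from h import *
m=ctrl.camera_model('wrist'); im=cv2.imread('pics/w2.png'); hsv=cv2.cvtColor(im,cv2.COLOR_BGR2HSV)
print('eye',ray(m,263,157,.201),'ad',ray(m,259,201,.187))
def rect(name,lo,hi,z,x0,x1,y0,y1):
    k=np.zeros(im.shape[:2],np.uint8);k[y0:y1,x0:x1]=cv2.inRange(hsv,lo,hi)[y0:y1,x0:x1]
    v,u=np.where(k); r=cv2.minAreaRect(np.array([ray(m,a,b,z)[:2] for a,b in zip(u,v)],np.float32));print(name,np.round(r[0],4),np.round(r[1],4),r[2])
rect('blue',(105,150,60),(125,255,255),.004,360,460,20,160)
rect('brown',(4,90,40),(18,255,255),.137,230,290,120,215)
rect('yellow',(25,150,60),(35,255,255),.004,80,160,190,270)
c=cv2.resize(im[100:230,190:330],None,fx=4,fy=4,interpolation=2);cv2.imwrite('pics/c2.png',c)
E
```

```text
eye [0.54292789 0.0218255  0.201     ] ad [ 0.59327886 -0.00775939  0.187     ]
blue [0.5787 0.3046] [0.0787 0.1677] 84.87224578857422
brown [0.5668 0.007 ] [0.0497 0.1084] 67.29479217529297
yellow [ 0.5879 -0.3086] [0.0689 0.1259] 83.93751525878906
```

View pics/c2.png

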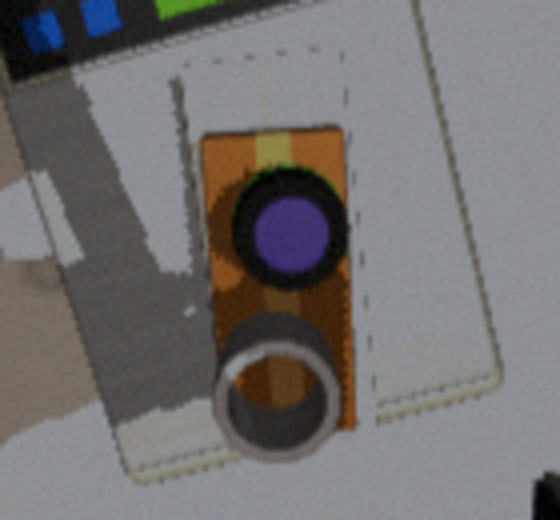

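```bash
python3 - <<'E'
from h import *
go(.543,.019,.165,2.69)
E
```

```text
at [ 0.5677 -0.0006  0.3503] [-3.141 -0.     2.684] t 4.6167 F [-0.5  0.3  0.6] w 0.0945
tool shift [0.0308 0.0066 0.1853] turn -0.3 deg
```

play_rows(commands=[[0.0154,0.0033,0,0,0,0,-1],[0.0154,0.0033,0,0,0,0,-1],[0,0,0.02,0,0,0,-1],[0,0,0.025,0,0,0,-1],[0,0,0.025,0,0,0,-1],[0,0,0.025,0,0,0,-1],[0,0,0.025,0,0,0,-1],[0,0,0.025,0,0,0,-1],[0,0,0.02,0,0,0,-1],[0,0,0.013,0,0,0,-1],[0,0,0.007,0,0,0,-1],[0,0,0,0,0,0,0.2],[0,0,0,0,0,0,0.6],[0,0,0,0,0,0,1],[0,0,0,0,0,0,1],[0,0,0,0,0,0,1],[0,0,0,0,0,0,1],[0,0,0,0,0,0,1]], force=20)

```text
time_s: 6.12
ee_pos: [0.543, 0.0204, 0.1657]
eef_rot: [3.141, 0.0, 2.687]
force: [-0.1, -0.1, 0.7]
grip_width: 0.0511
grip_force: 0.0
```

play_rows(commands=[[0,0,0,0,0,0,1],[0,0,0,0,0,0,1],[0,0,0,0,0,0,1],[0,0,0,0,0,0,1],[0,0,0,0,0,0,1],[0,0,0,0,0,0,1]])

```text
time_s: 6.62
ee_pos: [0.543, 0.0204, 0.1655]
eef_rot: [3.141, 0.0, 2.688]
force: [-0.2, 0.5, 1.6]
grip_width: 0.0357
grip_force: 20.0
```

```bash
python3 - <<'E'
from h import *
go(.380,-.299,.26)
im,m=snap('side','s1.png'); cv2.imwrite('pics/s1.png',cv2.resize(im[90:250,180:340],None,fx=3,fy=3))
E
```

```text
at [0.543  0.0204 0.1655] [3.141 0.    2.688] t 6.6167 F [-0.2  0.5  1.6] w 0.0357
tool shift [ 0.0064 -0.3586 -0.0945]
```

View pics/s1.png

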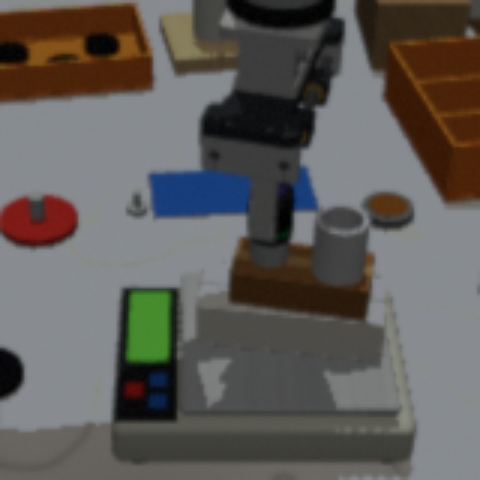

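The eyepiece is gripped upright (35.7 mm at 20 N) and the adapter is undisturbed. Now lift and carry.

play_rows(commands=[[0,0,-0.005,0,0,0,1],[0,0,-0.01,0,0,0,1],[0,0,-0.02,0,0,0,1],[0,0,-0.025,0,0,0,1],[0,0,-0.02,0,0,0,1],[0,0,-0.015,0,0,0,1]])

```text
time_s: 7.17
ee_pos: [0.5431, 0.0203, 0.2633]
eef_rot: [3.141, 0.002, 2.688]
force: [-1.1, -0.1, -1.6]
grip_width: 0.0355
grip_force: 20.0
```

play_rows(commands=[[0,-0.009,0,0,0,0,1],[0.0004,-0.02,0,0,0,0,1],[0.0004,-0.022,0,0,0,0,1],[0.0004,-0.022,0,0,0,0,1],[0.0004,-0.022,0,0,0,0,1],[0.0004,-0.022,0,0,0,0,1],[0.0004,-0.022,0,0,0,0,1],[0.0004,-0.022,0,0,0,0,1],[0.0004,-0.022,0,0,0,0,1],[0.0004,-0.022,0,0,0,0,1],[0.0004,-0.022,0,0,0,0,1],[0.0004,-0.022,0,0,0,0,1],[0.0004,-0.022,0,0,0,0,1],[0.0004,-0.022,0,0,0,0,1],[0.0004,-0.022,0,0,0,0,1],[0.0004,-0.022,0,0,0,0,1],[0.0004,-0.015,0,0,0,0,1],[0,-0.0085,0,0,0,0,1],[0,0,0,0,0,0,1]])

```text
time_s: 8.75
ee_pos: [0.378, -0.3018, 0.2599]
eef_rot: [3.142, -0.001, 2.686]
force: [0.2, 0.3, -1.7]
grip_width: 0.0355
grip_force: 20.0
```

```bash
python3 - <<'E'
from h import *
go(.380,-.299,.042)
im,m=snap('wrist','w3.png'); print(proj(m,[[.380,-.299,.032],[.38,-.299,.012]]))
E
```

```text
at [ 0.378  -0.3018  0.2599] [ 3.142e+00 -1.000e-03  2.686e+00] t 8.75 F [ 0.2  0.3 -1.7] w 0.0355
tool shift [-0.0006  0.0033  0.2179] 
[[257.33419184 172.34064967]
 [257.20354865 170.0132715 ]]
```

View pics/w3.png

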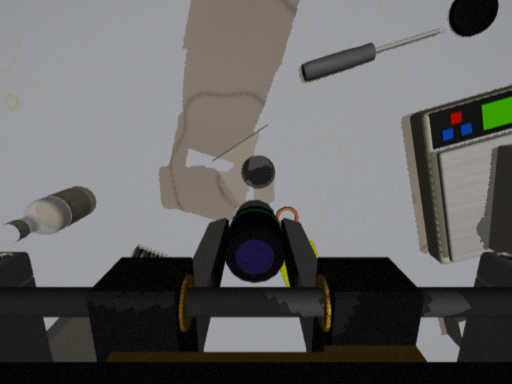

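The well appears at (258,172), predicted (257,172). The lens is at (255,258) in the grip. I'll check how well it is centred.

```bash
python3 - <<'E'
from h import *
m=ctrl.camera_model('wrist'); p=ctrl.get_obs()['ee_pos']; print(proj(m,[p+[0,0,.036]]),ray(m,255,258,p[2]+.036)-p); go(.380,-.299,.042,2.686)
E
```

```text
[[256.17695016 255.77428852]] [ 0.00095179 -0.00120768  0.036     ]
at [ 0.3786 -0.3009  0.26  ] [ 3.141e+00 -1.000e-03  2.686e+00] t 8.8 F [ 0.3  0.8 -1.9] w 0.0353
tool shift [-0.0004  0.0024  0.218 ] turn 0.0 deg
```

play_rows(commands=[[0,0.0024,0.01,0,0,0,1],[0,0,0.02,0,0,0,1],[0,0,0.025,0,0,0,1],[0,0,0.025,0,0,0,1],[0,0,0.025,0,0,0,1],[0,0,0.025,0,0,0,1],[0,0,0.02,0,0,0,1],[0,0,0.015,0,0,0,1],[0,0,0.012,0,0,0,1],[0,0,0.01,0,0,0,1],[0,0,0.01,0,0,0,1],[0,0,0.008,0,0,0,1],[0,0,0.005,0,0,0,1],[0,0,0.004,0,0,0,1],[0,0,0.002,0,0,0,1],[0,0,0,0,0,0,1]])

```text
time_s: 10.13
ee_pos: [0.3801, -0.2986, 0.0443]
eef_rot: [3.142, -0.0, 2.687]
force: [-0.2, 0.5, -1.8]
grip_width: 0.0356
grip_force: 20.0
```

play_rows(commands=[[0,0,0.0015,0,0,0,1],[0,0,0.001,0,0,0,1],[0,0,0.001,0,0,0,1],[0,0,0,0,0,0,1]])

```text
time_s: 10.47
ee_pos: [0.3801, -0.2986, 0.0409]
eef_rot: [-3.142, 0.0, 2.687]
force: [0.3, 0.2, -1.4]
grip_width: 0.0358
grip_force: 20.0
```

play_rows(commands=[[0,0,0.0007,0,0,0,1],[0,0,0.0005,0,0,0,1],[0,0,0,0,0,0,1]])

```text
time_s: 10.72
ee_pos: [0.3803, -0.2988, 0.0404]
eef_rot: [-3.141, 0.001, 2.688]
force: [-2.4, 2.9, 7.4]
grip_width: 0.0358
grip_force: 20.0
```

Contact. Release, then rise.

play_rows(commands=[[0,0,0,0,0,0,0.15],[0,0,0,0,0,0,0],[0,0,0,0,0,0,-0.3],[0,0,0,0,0,0,-0.6],[0,0,0,0,0,0,-1],[0,0,0,0,0,0,-1],[0,0,0,0,0,0,-1],[0,0,-0.01,0,0,0,-1],[0,0,-0.02,0,0,0,-1],[0,0,-0.025,0,0,0,-1],[0,0,-0.03,0,0,0,-1],[0,0,-0.03,0,0,0,-1],[0,0,-0.03,0,0,0,-1],[0,0,-0.03,0,0,0,-1],[0,0,-0.03,0,0,0,-1],[0,0,-0.025,0,0,0,-1],[0,0,-0.015,0,0,0,-1],[0,0,0,0,0,0,-1]])

```text
time_s: 12.22
ee_pos: [0.3806, -0.299, 0.2887]
eef_rot: [-3.14, 0.006, 2.688]
force: [-0.2, -0.4, 0.4]
grip_width: 0.0939
grip_force: 0.0
```

```bash
python3 - <<'E'
from h import *
go(.594,-.008,.28,2.69)
im,m=snap('wrist','w4.png'); im2,_=snap('side','s2.png')
cv2.imwrite('pics/c4.png',np.hstack([cv2.resize(im[100:240,190:330],(400,400)),cv2.resize(im2[260:384,160:284],(400,400))]))
E
```

```text
at [ 0.3806 -0.299   0.2887] [-3.14   0.006  2.688] t 12.2167 F [-0.2 -0.4  0.4] w 0.0939
tool shift [-0.0641  0.3552  0.0087] turn -0.1 deg
```

View pics/c4.png

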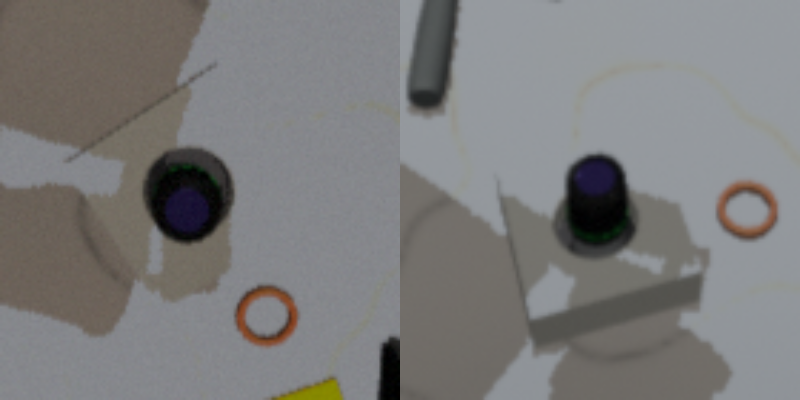

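The eyepiece stands upright and centred in the well. On to the adapter.

play_rows(commands=[[-0.0018,0.0098,0,0,0,0,-1],[-0.0036,0.0197,0,0,0,0,-1],[-0.0036,0.0197,0,0,0,0,-1],[-0.0036,0.0197,0,0,0,0,-1],[-0.0036,0.0197,0,0,0,0,-1],[-0.0036,0.0197,0,0,0,0,-1],[-0.0036,0.0197,0,0,0,0,-1],[-0.0036,0.0197,0,0,0,0,-1],[-0.0036,0.0197,0,0,0,0,-1],[-0.0036,0.0197,0,0,0,0,-1],[-0.0036,0.0197,0,0,0,0,-1],[-0.0036,0.0197,0,0,0,0,-1],[-0.0036,0.0197,0,0,0,0,-1],[-0.0036,0.0197,0,0,0,0,-1],[-0.0036,0.0197,0,0,0,0,-1],[-0.0036,0.0197,0,0,0,0,-1],[-0.0036,0.0197,0,0,0,0,-1],[-0.0036,0.0197,0,0,0,0,-1],[-0.0018,0.0098,0,0,0,0,-1],[0,0,0,0,0,0,-1]])

```text
time_s: 13.98
ee_pos: [0.5941, -0.0066, 0.2832]
eef_rot: [-3.141, -0.002, 2.689]
force: [-0.1, 0.1, 0.5]
grip_width: 0.0941
grip_force: 0.0
```

```bash
python3 - <<'E'
from h import *
go(.594,-.008,.150,2.69)
E
```

```text
at [ 0.5941 -0.0066  0.2832] [-3.141e+00 -2.000e-03  2.689e+00] t 13.9833 F [-0.1  0.1  0.5] w 0.0941
tool shift [-0.0005 -0.0013  0.1332] turn -0.0 deg
```

play_rows(commands=[[0,-0.001,0.01,0,0,0,-1],[0,0,0.02,0,0,0,-1],[0,0,0.025,0,0,0,-1],[0,0,0.025,0,0,0,-1],[0,0,0.02,0,0,0,-1],[0,0,0.015,0,0,0,-1],[0,0,0.012,0,0,0,-1],[0,0,0.006,0,0,0,-1],[0,0,0,0,0,0,0],[0,0,0,0,0,0,1],[0,0,0,0,0,0,1],[0,0,0,0,0,0,1],[0,0,0,0,0,0,1],[0,0,0,0,0,0,1],[0,0,0,0,0,0,1],[0,0,0,0,0,0,1],[0,0,0,0,0,0,1],[0,0,0,0,0,0,1],[0,0,0,0,0,0,1]])

```text
time_s: 15.57
ee_pos: [0.5935, -0.0093, 0.1519]
eef_rot: [3.141, 0.0, 2.688]
force: [-0.0, 0.2, 1.2]
grip_width: 0.0412
grip_force: 20.0
```

play_rows(commands=[[0,0,-0.005,0,0,0,1],[0,0,-0.01,0,0,0,1],[0,0,-0.02,0,0,0,1],[0,0,-0.025,0,0,0,1],[0,0,-0.02,0,0,0,1],[0,0,-0.01,0,0,0,1],[0,0,0,0,0,0,1]])

```text
time_s: 16.15
ee_pos: [0.5941, -0.0095, 0.2445]
eef_rot: [3.14, 0.004, 2.687]
force: [0.3, -0.3, -0.5]
grip_width: 0.0415
grip_force: 20.0
```

play_rows(commands=[[0.0089,0.0045,0,0,0,0,1],[0.0178,0.0091,0,0,0,0,1],[0.0178,0.0091,0,0,0,0,1],[0.0178,0.0091,0,0,0,0,1],[0.0178,0.0091,0,0,0,0,1],[0.0178,0.0091,0,0,0,0,1],[0.0178,0.0091,0,0,0,0,1],[0.0178,0.0091,0,0,0,0,1],[0.0178,0.0091,0,0,0,0,1],[0.0178,0.0091,0,0,0,0,1],[0.0178,0.0091,0,0,0,0,1],[0.0178,0.0091,0,0,0,0,1],[0.0178,0.0091,0,0,0,0,1],[0.0178,0.0091,0,0,0,0,1],[0.0178,0.0091,0,0,0,0,1],[0.0178,0.0091,0,0,0,0,1],[0.0178,0.0091,0,0,0,0,1],[0.0178,0.0091,0,0,0,0,1],[0.0089,0.0045,0,0,0,0,1],[0,0,0,0,0,0,1]])

```text
time_s: 17.82
ee_pos: [0.3757, 0.2792, 0.2407]
eef_rot: [-3.14, -0.001, 2.69]
force: [0.4, -0.3, -1.0]
grip_width: 0.0411
grip_force: 20.0
```

```bash
python3 - <<'E'
from h import *
go(.377,.278,.2)
im,m=snap('wrist','w5.png'); print(proj(m,[[.377,.278,.036],[.377,.278,.01]])); p=ctrl.get_obs()['ee_pos']; print(proj(m,[p+[0,0,.035]]))
hsv=cv2.cvtColor(im,cv2.COLOR_BGR2HSV); k=cv2.inRange(hsv,(170,120,60),(180,255,255))|cv2.inRange(hsv,(0,180,60),(4,255,255))
n,l,s,_=cv2.connectedComponentsWithStats(k); i=1+np.argmax(s[1:,4]); c=max(cv2.findContours((l==i).astype(np.uint8),0,2)[0],key=cv2.contourArea)
e=cv2.fitEllipse(cv2.convexHull(c)); print(e,ray(m,*e[0],.010))
E
```

```text
at [0.3757 0.2792 0.2407] [-3.14e+00 -1.00e-03  2.69e+00] t 17.8167 F [ 0.4 -0.3 -1. ] w 0.0411
tool shift [-0.0016 -0.0005  0.0407] 
[[254.92965458 176.11704548]
 [254.92261151 172.74745684]]
[[255.49297553 256.81280354]]
((256.75872802734375, 168.3802490234375), (51.51649475097656, 52.141197204589844), 96.0346450805664) [0.37225931 0.28334447 0.01      ]
```

View pics/w5.png

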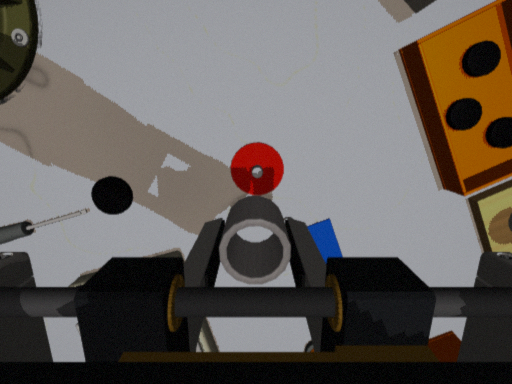

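The disc is centred at (257,168), the post top at about (258,172), and the held tube's top ring at (256,249.5).

```bash
python3 - <<'E'
from h import *
m=ctrl.camera_model('wrist'); p=ctrl.get_obs()['ee_pos']
print(ray(m,257.5,172,.036)); 
o=ray(m,256,249.5,p[2]+.035)-p; print(o, m['fx']); t=ray(m,257.3,170,.023)
tx,ty=.373,.283
go(tx-o[0],ty-o[1],.0255,2.69)
E
```

```text
[0.37424911 0.28302136 0.036     ]
[-0.00307277  0.00144781  0.035     ] 277.7386041752654
at [0.3766 0.2785 0.241 ] [-3.140e+00 -1.000e-03  2.689e+00] t 17.8667 F [ 0.2  0.3 -0.4] w 0.0417
tool shift [0.0018 0.0026 0.2155] turn -0.0 deg
```

play_rows(commands=[[0.0018,0.0026,0.01,0,0,0,1],[0,0,0.02,0,0,0,1],[0,0,0.025,0,0,0,1],[0,0,0.025,0,0,0,1],[0,0,0.025,0,0,0,1],[0,0,0.02,0,0,0,1],[0,0,0.015,0,0,0,1],[0,0,0.015,0,0,0,1],[0,0,0.012,0,0,0,1],[0,0,0.01,0,0,0,1],[0,0,0.01,0,0,0,1],[0,0,0.01,0,0,0,1],[0,0,0.008,0,0,0,1],[0,0,0.005,0,0,0,1],[0,0,0,0,0,0,1]])

```text
time_s: 19.12
ee_pos: [0.3765, 0.2811, 0.0308]
eef_rot: [-3.14, -0.001, 2.687]
force: [-0.2, -1.1, -0.9]
grip_width: 0.0417
grip_force: 20.0
```

play_rows(commands=[[0,0,0.002,0,0,0,1],[0,0,0.0015,0,0,0,1],[0,0,0.001,0,0,0,1],[0,0,0.0006,0,0,0,1],[0,0,0,0,0,0,1]])

```text
time_s: 19.53
ee_pos: [0.3768, 0.2815, 0.0268]
eef_rot: [3.141, 0.0, 2.688]
force: [0.1, -0.2, -1.0]
grip_width: 0.0414
grip_force: 20.0
```

play_rows(commands=[[0,0,0.0008,0,0,0,1],[0,0,0.0008,0,0,0,1],[0,0,0.0006,0,0,0,1],[0,0,0,0,0,0,1]])

```text
time_s: 19.87
ee_pos: [0.3769, 0.2815, 0.0248]
eef_rot: [3.141, 0.0, 2.688]
force: [-2.3, -1.5, 5.2]
grip_width: 0.0415
grip_force: 20.0
```

Contact. Release and rise.

play_rows(commands=[[0,0,0,0,0,0,0.05],[0,0,0,0,0,0,-0.1],[0,0,0,0,0,0,-0.4],[0,0,0,0,0,0,-1],[0,0,0,0,0,0,-1],[0,0,0,0,0,0,-1],[0,0,0,0,0,0,-1],[0,0,-0.01,0,0,0,-1],[0,0,-0.02,0,0,0,-1],[0,0,-0.03,0,0,0,-1],[0,0,-0.03,0,0,0,-1],[0,0,-0.03,0,0,0,-1],[0,0,-0.03,0,0,0,-1],[0,0,-0.03,0,0,0,-1],[0,0,-0.03,0,0,0,-1],[0,0,-0.015,0,0,0,-1],[0,0,0,0,0,0,-1]])

```text
time_s: 21.28
ee_pos: [0.3775, 0.2819, 0.2536]
eef_rot: [3.136, 0.003, 2.688]
force: [-0.0, -0.4, 0.0]
grip_width: 0.0945
grip_force: 0.0
```

```bash
python3 - <<'E'
from h import *
go(.567,.004,.25,2.745)
im,m=snap('wrist','w6.png'); im2,_=snap('side','s3.png')
cv2.imwrite('pics/c6.png',np.hstack([cv2.resize(im[100:240,190:330],(400,400)),cv2.resize(im2[110:210,140:240],(400,400))]))
E
```

```text
at [0.3775 0.2819 0.2536] [3.136e+00 3.000e-03 2.688e+00] t 21.2833 F [-0.  -0.4  0. ] w 0.0945
tool shift [-0.2922 -0.1666  0.0036] turn -3.3 deg
```

View pics/c6.png

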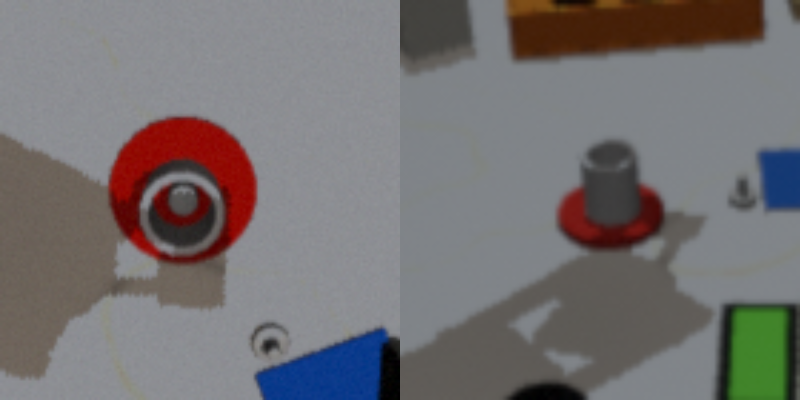

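The tube is over the post and seated. Back to the stack.

play_rows(commands=[[-0.0086,-0.0049,-0.01,0,0,0,-1],[-0.0172,-0.0098,-0.01,0,0,0,-1],[-0.0172,-0.0098,-0.01,0,0,0,-1],[-0.0172,-0.0098,-0.01,0,0,0,-1],[-0.0172,-0.0098,0,0,0,0,-1],[-0.0172,-0.0098,0,0,0,0,-1],[-0.0172,-0.0098,0,0,0,0,-1],[-0.0172,-0.0098,0,0,0,0,-1],[-0.0172,-0.0098,0,0,0,0,-1],[-0.0172,-0.0098,0,0,0,0,-1],[-0.0172,-0.0098,0,0,0,0,-1],[-0.0172,-0.0098,0,0,0,0,-1],[-0.0172,-0.0098,0,0,0,0,-1],[-0.0172,-0.0098,0,0,0,0,-1],[-0.0172,-0.0098,0,0,0,0,-1],[-0.0172,-0.0098,0,0,0,0,-1],[-0.0172,-0.0098,0,0,0,0,-1],[-0.0086,-0.0049,0,0,0,0,-1],[0,0,0,0,0,-3.3,-1],[0,0,0,0,0,0,-1]])

```text
time_s: 23.05
ee_pos: [0.5664, 0.0027, 0.2888]
eef_rot: [-3.141, -0.002, 2.747]
force: [-0.6, 0.4, -0.3]
grip_width: 0.0939
grip_force: 0.0
```

```bash
python3 - <<'E'
from h import *
im,m=snap('wrist','w7.png'); hsv=cv2.cvtColor(im,cv2.COLOR_BGR2HSV)
k=cv2.inRange(hsv,(4,90,40),(25,255,255)); k[:,:200]=0;k[:,320:]=0;k[230:]=0
n,l,s,_=cv2.connectedComponentsWithStats(k); i=1+np.argmax(s[1:,4]); v,u=np.where(l==i); print(s[i])
r=cv2.minAreaRect(np.array([ray(m,a,b,.137)[:2] for a,b in zip(u,v)],np.float32)); print(r)
go(r[0][0],r[0][1],.112,np.radians(r[2]+90))
cv2.imwrite('pics/c7.png',cv2.resize(im[60:240,160:360],(800,600*180*4//600*800//800 if 0 else 600)))
E
```

```text
[ 238  137   42   89 3580]
((0.5673161745071411, 0.006617605686187744), (0.04974167048931122, 0.10963065177202225), 67.3489761352539)
at [0.5662 0.0031 0.289 ] [-3.141e+00 -1.000e-03  2.744e+00] t 23.1 F [-0.4 -0.6 -1. ] w 0.094
tool shift [0.0004 0.0036 0.177 ] turn -0.1 deg
```

View pics/c7.png

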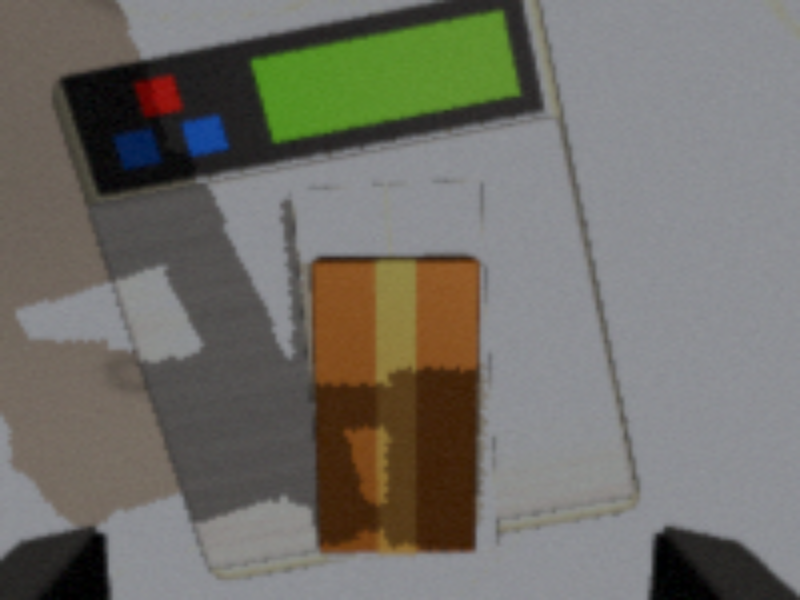

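The brown carton is cleanly seen and aligned with the tool. Descend and grip.

play_rows(commands=[[0,0.0035,0.01,0,0,0,-1],[0,0,0.02,0,0,0,-1],[0,0,0.025,0,0,0,-1],[0,0,0.025,0,0,0,-1],[0,0,0.025,0,0,0,-1],[0,0,0.025,0,0,0,-1],[0,0,0.02,0,0,0,-1],[0,0,0.015,0,0,0,-1],[0,0,0.008,0,0,0,-1],[0,0,0.004,0,0,0,-1],[0,0,0,0,0,0,0],[0,0,0,0,0,0,1],[0,0,0,0,0,0,1],[0,0,0,0,0,0,1],[0,0,0,0,0,0,1],[0,0,0,0,0,0,1],[0,0,0,0,0,0,1],[0,0,0,0,0,0,1],[0,0,0,0,0,0,1],[0,0,0,0,0,0,1]], force=30)

```text
time_s: 24.77
ee_pos: [0.5679, 0.0067, 0.1127]
eef_rot: [3.141, 0.0, 2.745]
force: [-0.9, 1.2, 2.6]
grip_width: 0.0496
grip_force: 30.0
```

```bash
python3 - <<'E'
from h import *
go(.590,-.311,.2,np.radians(-6+180))
E
```

```text
at [0.5679 0.0067 0.1127] [3.141 0.    2.745] t 24.7667 F [-0.9  1.2  2.6] w 0.0496
tool shift [-0.143  -0.2845 -0.0873] turn -16.7 deg
```

play_rows(commands=[[0,0,-0.004,0,0,0,1],[0,0,-0.01,0,0,0,1],[0,0,-0.02,0,0,0,1],[0,0,-0.025,0,0,0,1],[0,0,-0.02,0,0,0,1],[0,0,-0.01,0,0,0,1],[0,0,0,0,0,0,1]])

```text
time_s: 25.35
ee_pos: [0.5686, 0.0066, 0.204]
eef_rot: [3.14, 0.004, 2.745]
force: [0.1, -0.7, -1.6]
grip_width: 0.0498
grip_force: 30.0
```

play_rows(commands=[[-0.0045,-0.0089,0,0,0,0,1],[-0.0089,-0.0178,0,0,0,0,1],[-0.0089,-0.0178,0,0,0,0,1],[-0.0089,-0.0178,0,0,0,0,1],[-0.0089,-0.0178,0,0,0,0,1],[-0.0089,-0.0178,0,0,0,0,1],[-0.0089,-0.0178,0,0,0,0,1],[-0.0089,-0.0178,0,0,0,0,1],[-0.0089,-0.0178,0,0,0,0,1],[-0.0089,-0.0178,0,0,0,0,1],[-0.0089,-0.0178,0,0,0,0,1],[-0.0089,-0.0178,0,0,0,0,1],[-0.0089,-0.0178,0,0,0,0,1],[-0.0089,-0.0178,0,0,0,0,1],[-0.0089,-0.0178,0,0,0,-3,1],[-0.0045,-0.0089,0,0,0,-4.5,1],[0,0,0,0,0,-5,1],[0,0,0,0,0,-4,1],[0,0,0,0,0,0,1],[0,0,0,0,0,0,1]])

```text
time_s: 27.02
ee_pos: [0.5879, -0.2915, 0.1999]
eef_rot: [3.141, -0.002, 3.031]
force: [0.1, 0.3, -2.5]
grip_width: 0.0498
grip_force: 30.0
```

```bash
python3 - <<'E'
from h import *
go(.590,-.311,.016,np.radians(-6+180))
im,m=snap('wrist','w8.png');im2,_=snap('scene','s8.png'); cv2.imwrite('pics/c8.png',np.hstack([im[:,100:400],cv2.resize(im2[150:300,40:200],None,fx=2.56,fy=2.56)[:384]])); 
hsv=cv2.cvtColor(im,cv2.COLOR_BGR2HSV);k=cv2.inRange(hsv,(25,150,60),(35,255,255))
n,l,s,_=cv2.connectedComponentsWithStats(k); i=1+np.argmax(s[1:,4]); v,u=np.where(l==i); print(s[i])
P=np.array([ray(m,a,b,.004)[:2] for a,b in zip(u,v)],np.float32);print(cv2.minAreaRect(P))
E
```

```text
at [ 0.5879 -0.2915  0.1999] [ 3.141e+00 -2.000e-03  3.031e+00] t 27.0167 F [ 0.1  0.3 -2.5] w 0.0498
tool shift [-0.0042 -0.0192  0.1839] turn -0.4 deg
[253 133  15  19 203]
((0.5422923564910889, -0.27966737747192383), (0.017615897580981255, 0.02437254972755909), 80.80891418457031)
```

View pics/c8.png

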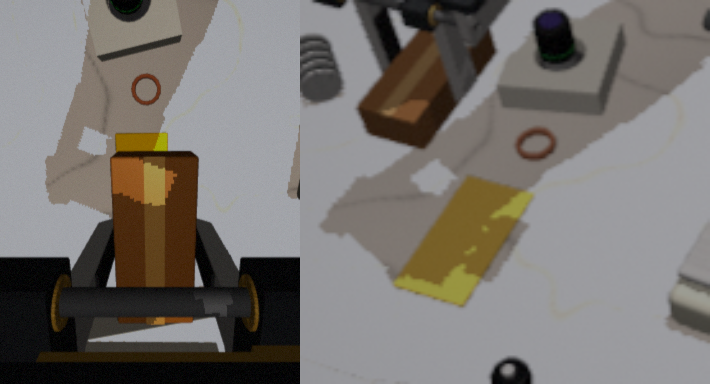

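The carton is held level and the mat is clear (partly shaded). Wrist view of the mat's near edge: full-frame columns 215–267 at row 133. Scene-crop corners of the mat: (470,178), (533,192), (463,306), (395,284).

```bash
python3 - <<'E'
from h import *
m=ctrl.camera_model('scene'); P=np.array([ray(m,(a-300)/2.56+40,b/2.56+150,.004)[:2] for a,b in((470,178),(533,192),(463,306),(395,284))])
print(P,P.mean(0))
w=ctrl.camera_model('wrist'); a,b=ray(w,215,133,.004),ray(w,267.5,133,.004); print(a,b,(a+b)/2)
im=cv2.imread('pics/side0.png')
go(.590,-.311,.016,np.radians(-6+180))
E
```

```text
[[ 0.52940552 -0.3335419 ]
 [ 0.53193707 -0.270226  ]
 [ 0.6617307  -0.28058019]
 [ 0.65385748 -0.34737485]] [ 0.59423269 -0.30793074]
[ 0.5244316  -0.33730124  0.004     ] [ 0.53215832 -0.26828122  0.004     ] [ 0.52829496 -0.30279123  0.004     ]
at [ 0.5882 -0.2912  0.2006] [ 3.141e+00 -1.000e-03  3.031e+00] t 27.1167 F [-0.1  0.2 -2.3] w 0.0499
tool shift [-0.004  -0.0194  0.1846] turn -0.3 deg
```

play_rows(commands=[[-0.003,-0.009,0,0,0,-0.3,1],[-0.003,-0.009,0.01,0,0,0,1],[0,0,0.02,0,0,0,1],[0,0,0.025,0,0,0,1],[0,0,0.025,0,0,0,1],[0,0,0.025,0,0,0,1],[0,0,0.02,0,0,0,1],[0,0,0.015,0,0,0,1],[0,0,0.012,0,0,0,1],[0,0,0.01,0,0,0,1],[0,0,0.01,0,0,0,1],[0,0,0.006,0,0,0,1],[0,0,0.003,0,0,0,1],[0,0,0.002,0,0,0,1],[0,0,0,0,0,0,1]])

```text
time_s: 28.37
ee_pos: [0.5927, -0.3098, 0.0186]
eef_rot: [-3.141, 0.0, 3.038]
force: [0.3, 0.2, -1.6]
grip_width: 0.0499
grip_force: 30.0
```

play_rows(commands=[[0,0,0.003,0,0,0,1],[0,0,0.002,0,0,0,1],[0,0,0.001,0,0,0,1],[0,0,0,0,0,0,1]])

```text
time_s: 28.7
ee_pos: [0.5925, -0.3096, 0.0123]
eef_rot: [3.141, -0.0, 3.038]
force: [-0.2, 0.2, -1.7]
grip_width: 0.0501
grip_force: 30.0
```

play_rows(commands=[[0,0,0.0006,0,0,0,1],[0,0,0.0005,0,0,0,1],[0,0,0,0,0,0,1]])

```text
time_s: 28.95
ee_pos: [0.5927, -0.3098, 0.0117]
eef_rot: [-3.141, 0.0, 3.038]
force: [-0.8, 0.5, 0.5]
grip_width: 0.0499
grip_force: 30.0
```

play_rows(commands=[[0,0,0.0005,0,0,0,1],[0,0,0,0,0,0,1],[0,0,0,0,0,0,-0.2],[0,0,0,0,0,0,-0.5],[0,0,0,0,0,0,-1],[0,0,0,0,0,0,-1],[0,0,0,0,0,0,-1],[0,0,0,0,0,0,-1],[0,0,-0.01,0,0,0,-1],[0,0,-0.02,0,0,0,-1],[0,0,-0.03,0,0,0,-1],[0,0,-0.03,0,0,0,-1],[0,0,-0.03,0,0,0,-1],[0,0,-0.03,0,0,0,-1],[0,0,-0.03,0,0,0,-1],[0,0,-0.03,0,0,0,-1],[0,0,-0.02,0,0,0,-1],[0,0,-0.01,0,0,0,-1],[0,0,0,0,0,0,-1]])

```text
time_s: 30.53
ee_pos: [0.593, -0.3099, 0.2536]
eef_rot: [-3.14, 0.004, 3.038]
force: [-0.1, 0.5, -0.4]
grip_width: 0.0939
grip_force: 0.0
```

```bash
python3 - <<'E'
from h import *
go(.567,.006,.25,2.745)
im,m=snap('wrist','w9.png');im2,_=snap('scene','s9.png'); cv2.imwrite('pics/c9.png',np.hstack([cv2.resize(im[90:230,190:330],(400,400)),cv2.resize(im2[170:300,50:180],(400,400))]))
E
```

```text
at [ 0.593  -0.3099  0.2536] [-3.14   0.004  3.038] t 30.5333 F [-0.1  0.5 -0.4] w 0.0939
tool shift [0.0584 0.3116 0.0036] turn 16.8 deg
```

View pics/c9.png

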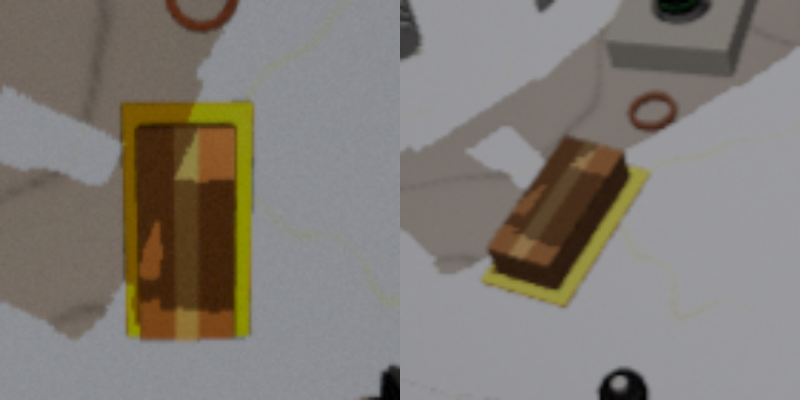

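The brown carton is centred on the yellow mat. Back to the white carton.

play_rows(commands=[[0.002,0.0104,0,0,0,0,-1],[0.0039,0.0208,0,0,0,0,-1],[0.0039,0.0208,0,0,0,0,-1],[0.0039,0.0208,0,0,0,0,-1],[0.0039,0.0208,0,0,0,0,-1],[0.0039,0.0208,0,0,0,0,-1],[0.0039,0.0208,0,0,0,0,-1],[0.0039,0.0208,0,0,0,0,-1],[0.0039,0.0208,0,0,0,0,-1],[0.0039,0.0208,0,0,0,0,-1],[0.0039,0.0208,0,0,0,0,-1],[0.0039,0.0208,0,0,0,0,-1],[0.0039,0.0208,0,0,0,0,-1],[0.0039,0.0208,0,0,0,0,-1],[0.0039,0.0208,0,0,0,4.2,-1],[0.002,0.0104,0,0,0,4.2,-1],[0,0,0,0,0,4.2,-1],[0,0,0,0,0,4.2,-1],[0,0,0,0,0,0,-1],[0,0,0,0,0,0,-1]])

```text
time_s: 32.3
ee_pos: [0.5667, 0.0071, 0.2498]
eef_rot: [-3.141, -0.002, 2.748]
force: [1.1, -0.2, -0.1]
grip_width: 0.0941
grip_force: 0.0
```

```bash
python3 - <<'E'
from h import *
go(.567,.006,.072,2.745)
im,m=snap('wrist','w10.png'); o=ctrl.get_obs()
a=o['eef_rot'][2]-np.pi
c=cv2.resize(im[80:260,140:380],None,fx=3.33,fy=3.33,interpolation=2)
c=np.clip((c.astype(float)-90)*2.2,0,255).astype(np.uint8)
cv2.imwrite('pics/c10.png',c)
E
```

```text
at [0.5667 0.0071 0.2498] [-3.141e+00 -2.000e-03  2.748e+00] t 32.3 F [ 1.1 -0.2 -0.1] w 0.0941
tool shift [-0.0008 -0.0009  0.1778] turn 0.1 deg
```

View pics/c10.png

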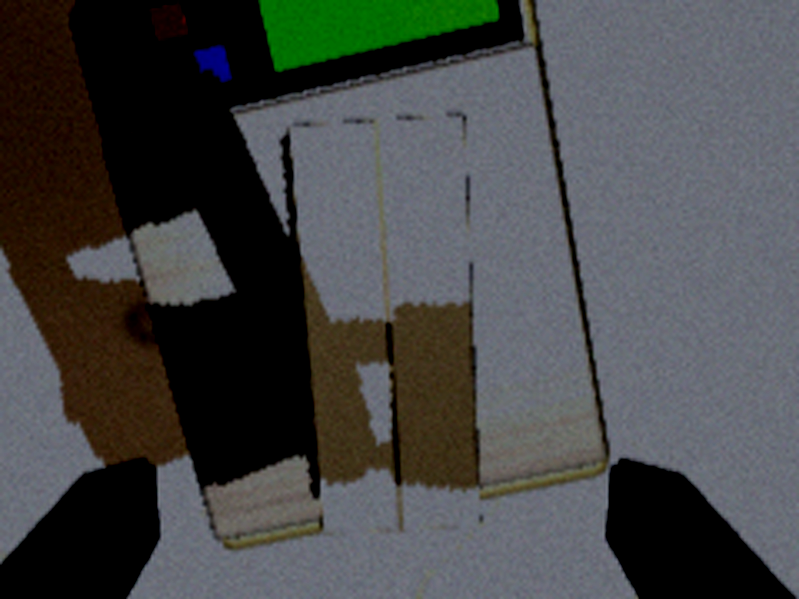

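The white carton's top seam runs from crop (377,120) to (401,528). The far corners are at (290,125) and (465,115), the near ones at about (321,531) and (481,526).

```bash
python3 - <<'E'
from h import *
m=ctrl.camera_model('wrist'); P=np.array([ray(m,140+a/3.33,80+b/3.33,.105)[:2] for a,b in((290,125),(465,115),(481,526),(321,531),(377,120),(401,528))])
print(P,P[:4].mean(0),P[4:].mean(0)); s=P[5]-P[4]; an=np.arctan2(s[1],s[0]); print(np.degrees(an),np.linalg.norm(s))
c=P.mean(0); go(c[0],c[1],.0735,an+np.pi)
E
```

```text
[[ 0.48320441  0.0073414 ]
 [ 0.50290917  0.06313937]
 [ 0.64461912  0.01441431]
 [ 0.62324591 -0.04225874]
 [ 0.4930051   0.03512188]
 [ 0.63375157 -0.01382321]] [0.56349465 0.01065908] [0.56337833 0.01064933]
-19.175303951494357 0.14901406440754697
at [0.5668 0.007  0.25  ] [-3.141e+00 -1.000e-03  2.748e+00] t 32.35 F [ 0.2 -0.2 -0.4] w 0.094
tool shift [0.0045 0.0021 0.1765] turn -3.4 deg
```

play_rows(commands=[[0.0045,0.002,0.01,0,0,-3.4,-1],[0,0,0.02,0,0,0,-1],[0,0,0.025,0,0,0,-1],[0,0,0.025,0,0,0,-1],[0,0,0.025,0,0,0,-1],[0,0,0.025,0,0,0,-1],[0,0,0.02,0,0,0,-1],[0,0,0.012,0,0,0,-1],[0,0,0.009,0,0,0,-1],[0,0,0.004,0,0,0,-1],[0,0,0,0,0,0,0],[0,0,0,0,0,0,1],[0,0,0,0,0,0,1],[0,0,0,0,0,0,1],[0,0,0,0,0,0,1],[0,0,0,0,0,0,1],[0,0,0,0,0,0,1],[0,0,0,0,0,0,1],[0,0,0,0,0,0,1]], force=35)

```text
time_s: 33.93
ee_pos: [0.5641, 0.0103, 0.0763]
eef_rot: [3.141, 0.001, 2.804]
force: [-1.7, 0.3, 5.1]
grip_width: 0.0599
grip_force: 35.0
```

```bash
python3 - <<'E'
from h import *
go(.5785,.304,.18,np.radians(-5+180))
E
```

```text
at [0.5641 0.0103 0.0763] [3.141e+00 1.000e-03 2.804e+00] t 33.9333 F [-1.7  0.3  5.1] w 0.0599
tool shift [ 0.0835  0.2819 -0.1037] turn -14.3 deg
```

play_rows(commands=[[0,0,-0.004,0,0,0,1],[0,0,-0.01,0,0,0,1],[0,0,-0.02,0,0,0,1],[0,0,-0.025,0,0,0,1],[0,0,-0.025,0,0,0,1],[0,0,-0.015,0,0,0,1],[0,0,-0.005,0,0,0,1],[0,0,0,0,0,0,1]])

```text
time_s: 34.6
ee_pos: [0.5641, 0.0103, 0.1811]
eef_rot: [3.141, 0.002, 2.804]
force: [0.6, 0.5, -3.5]
grip_width: 0.0594
grip_force: 35.0
```

play_rows(commands=[[0.003,0.01,0,0,0,0,1],[0.006,0.0201,0,0,0,0,1],[0.006,0.0201,0,0,0,0,1],[0.006,0.0201,0,0,0,0,1],[0.006,0.0201,0,0,0,0,1],[0.006,0.0201,0,0,0,0,1],[0.006,0.0201,0,0,0,0,1],[0.006,0.0201,0,0,0,0,1],[0.006,0.0201,0,0,0,0,1],[0.006,0.0201,0,0,0,0,1],[0.006,0.0201,0,0,0,0,1],[0.006,0.0201,0,0,0,0,1],[0.006,0.0201,0,0,0,0,1],[0.006,0.0201,0,0,0,0,1],[0.003,0.01,0,0,0,-3.3,1],[0,0,0,0,0,-4,1],[0,0,0,0,0,-4,1],[0,0,0,0,0,-3,1],[0,0,0,0,0,0,1]])

```text
time_s: 36.18
ee_pos: [0.5767, 0.3041, 0.1779]
eef_rot: [-3.14, -0.003, 3.057]
force: [-0.5, -0.3, -3.5]
grip_width: 0.0596
grip_force: 35.0
```

```bash
python3 - <<'E'
from h import *
go(.5785,.304,.02,np.radians(-5+180))
E
```

```text
at [0.5767 0.3041 0.1779] [-3.140e+00 -3.000e-03  3.057e+00] t 36.1833 F [-0.5 -0.3 -3.5] w 0.0596
tool shift [-0.0018  0.      0.1579] turn 0.2 deg
```

play_rows(commands=[[-0.0015,0,0.01,0,0,0,1],[0,0,0.02,0,0,0,1],[0,0,0.025,0,0,0,1],[0,0,0.025,0,0,0,1],[0,0,0.02,0,0,0,1],[0,0,0.015,0,0,0,1],[0,0,0.012,0,0,0,1],[0,0,0.01,0,0,0,1],[0,0,0.01,0,0,0,1],[0,0,0.006,0,0,0,1],[0,0,0.003,0,0,0,1],[0,0,0.002,0,0,0,1],[0,0,0,0,0,0,1]])

```text
time_s: 37.27
ee_pos: [0.5792, 0.3035, 0.022]
eef_rot: [3.141, 0.0, 3.054]
force: [-0.7, 0.1, -3.3]
grip_width: 0.0598
grip_force: 35.0
```

play_rows(commands=[[0,0,0.003,0,0,0,1],[0,0,0.002,0,0,0,1],[0,0,0.001,0,0,0,1],[0,0,0,0,0,0,1]])

```text
time_s: 37.6
ee_pos: [0.579, 0.3034, 0.0157]
eef_rot: [-3.142, -0.0, 3.054]
force: [-0.4, -0.8, -3.0]
grip_width: 0.0598
grip_force: 35.0
```

play_rows(commands=[[0,0,0.0006,0,0,0,1],[0,0,0.0005,0,0,0,1],[0,0,0,0,0,0,1]])

```text
time_s: 37.85
ee_pos: [0.5792, 0.3035, 0.0153]
eef_rot: [3.141, 0.0, 3.054]
force: [-3.6, -2.0, 3.7]
grip_width: 0.0601
grip_force: 35.0
```

play_rows(commands=[[0,0,0,0,0,0,-0.3],[0,0,0,0,0,0,-0.6],[0,0,0,0,0,0,-1],[0,0,0,0,0,0,-1],[0,0,0,0,0,0,-1],[0,0,0,0,0,0,-1],[0,0,-0.01,0,0,0,-1],[0,0,-0.02,0,0,0,-1],[0,0,-0.03,0,0,0,-1],[0,0,-0.03,0,0,0,-1],[0,0,-0.03,0,0,0,-1],[0,0,-0.03,0,0,0,-1],[0,0,-0.03,0,0,0,-1],[0,0,-0.02,0,0,0,-1],[0,0,-0.01,0,0,0,-1],[0,0,0,0,0,0,-1],[0,0,0,0,0,0,-1]])

```text
time_s: 39.27
ee_pos: [0.5789, 0.3033, 0.2241]
eef_rot: [-3.141, -0.001, 3.054]
force: [-0.4, 0.5, -1.4]
grip_width: 0.0939
grip_force: 0.0
```

```bash
python3 - <<'E'
from h import *
go(.5785,.304,.2)
im,m=snap('wrist','w11.png');im2,_=snap('scene','s11.png'); cv2.imwrite('pics/c11.png',np.hstack([im[80:280,180:330],cv2.resize(im2,None,fx=1,fy=1)[140:340]]))
E
```

```text
at [0.5789 0.3033 0.2241] [-3.141e+00 -1.000e-03  3.054e+00] t 39.2667 F [-0.4  0.5 -1.4] w 0.0939
tool shift [0.0004 0.0006 0.0241]
```

View pics/c11.png

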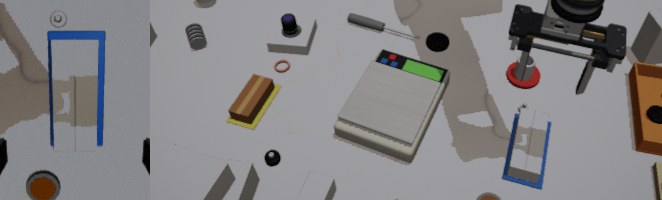

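All four pieces stand on their places, with the white carton centred on the blue mat and the robot clear of everything.

```bash
python3 -c "
from station import ctrl
print(ctrl.hand_in())"
```

```text
the job is handed in; nothing more can be done
None
```

I handed the job in at about 39 s with all four pieces on their places: the last images showed each one upright or flat, centred and released, but the hand-in returned no verdict.

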